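# Gauge the housing bore and show the rod to the inspection camera

### The job

Take the blue-handled gauge rod out of its rack, slide it tip first down the slanted guide tube with the orange mouth until its collar stops against the mouth, and draw it right out again. Then present it for reading: hold the rod level with its tip centred under the inspection camera's lens, about midway between the lens and the white stage, and finish while still holding it there, steady and touching nothing else. Leave the black-handled rod and everything else on the bench as they are.

Things in the scene. Friction and masses are not known exactly. Their poses are not given: they have to be found in the camera images.
- gauge: blue-handled gauge rod, 210 mm, 0.16 kg. Origin: centre of the collar's stop face on the rod's axis; +x to the tip. Steel probe 10 mm thick, x 0 to 110 mm, last 6 mm tapered; collar 30 mm across, x -8 to 0; blue handle 18 mm square, flats facing y and z, x -100 to -8; balance near x = -27. Starts level in the rack, z up, tip roughly towards the robot, axis 50 mm above the table
- gauge_grip (a point): good grip point on the blue handle's axis, at x = -45 mm in gauge; same axes. The handle is clear of the rack for 30 mm either way along x: grip it from above across y
- gauge_tip (a point): end of the blue-handled rod's tip, 110 mm along +x from gauge's origin; same axes
- spare_rod: spare rod, the same shape and frame as the gauge but with a black handle, lying in the other saddle pair; leave it (fails if moved over 20 mm)
- rack: fixed aluminium plate 200 x 165 x 12 mm with grey saddles for two rods, their axes at y = +45 and -45 mm. Origin on the table below the rods' collar faces, x to the rods' tips; plate x -115 to 85. Saddles 16 mm long at x = -90 (under the handle, cheeks 49 mm high) and x = 60 (under the probe, cheeks 53 mm high): rods lift straight up
- fixture: fixed steel base 170 x 110 x 12 mm on the table that carries the slanted guide tube. Origin on the table straight below the centre of the tube's mouth, z up; base from x = -160 to 10, tube mouth to +x
- guide_tube: fixed slanted tube with orange mouth flange 47 mm across. Origin: centre of the mouth's face, 85 mm above the table. +x: tube axis pointing OUT of the mouth, 0.26 rad above level, roughly to the robot's left. Funnel 20 mm wide at the face, 14 mm at 8 mm depth, then 14 mm bore, 132 mm deep: the probe does not reach bottom. Seated: gauge origin here, its x pointing against this x
- camera: fixed inspection camera. Origin on the table on the lens axis, z up. Black base x -85 to 85, y -180 to 60, 12 mm thick; white stage 80 mm across with red dot at the origin, top 15 mm up; post 26 mm thick, 282 mm high at y = -145; boom 205 to 235 mm up; barrel 36 mm, lens ring 46 mm across, lens 129 mm up. Open from +y and both x sides
- view_point (a point): reading point on the lens axis midway between stage and lens, 72 mm above the table
- wire_spool: bystander: spool of wire, 70 mm across, 62 mm high; origin centre of underside
- flux_bottle: bystander: amber bottle, 48 mm across, 110 mm high; origin centre of underside
- screwdriver: bystander: red-handled screwdriver lying on the table, along its x
- yellow_bin: bystander: loose yellow open bin 110 x 100 x 50 mm; origin centre of underside
- lens_ring: bystander: aluminium ring 52 mm across, 14 mm high; origin centre of underside
- swab_jar: bystander: jar 56 mm across, 70 mm high; origin centre of underside

How it is judged:
By the outcome, as a careful person would: the job done as asked, in the order asked, and still so for the second after the job is handed in, while the arm keeps its last pose, push and grip.
It also fails if it takes over 58 s, if anything falls off the work surface, if the arm or the gripper's body presses on something with over 40 N, if the wrist force passes 120 N, or if a joint passes its speed limit or range.

### The arm

A 7-joint arm with a two-finger parallel gripper is mounted at the origin on the work surface. World frame = base frame: x ahead of the robot, y to its left, z up, the work surface at z = 0. Lengths are in m, angles in rad, forces in N, time in s.
With the tool pointing down it reaches from about 0.425 to 1.025 m from the base axis. Payload 3.6 kg.
Tool frame: the origin (TCP) lies midway between the tips of the shut fingers; the grasp point (between the pads) lies 19 mm behind it (arm.grasp_offset is the z of the grasp point in the tool frame, in m); z points along the fingers, y is the line along which they close (so a half turn about z gives the same grasp; the last joint's range is limited). The gripper opens to 85 mm and grips with 20 to 120 N. Pads are 22 mm wide; open, the fingers measure 114 mm over their backs; the gripper's body (76 mm by 85 mm) begins 54 mm behind the grasp point. The pads swing forward as they close: fully open they stand 13 mm farther back than shut.
Start: joints at [1.109, 0.591, 0.048, 1.609, -0.033, 0.943, -0.034], TCP at [0.261, -0.676, 0.231] pointing down, gripper open.
Joint ranges: [-2.69, 2.69], [-0.47, 2.24], [-1.27, 1.36], [0.19, 2.51], [-1.53, 4.68], [0.08, 2.07], [-3.09, 3.09]. Speed limits (rad/s): [2.57, 2.57, 3.14, 3.14, 3.14, 3.14, 3.14].

### API

Orientations are given as a unit quaternion [x, y, z, w].
In Python, from plant import arm, eyes, job gives the robot as it stands.
- The arm moves only by the tool step_arm, never from a script. Its argument "deltas" is a list of rows, each a list of 7 numbers: the shift along the tool's x, y, z in mm, then the turn, a rotation vector about the tool's x, y, z in rad, then the closure, from 0 (fully open) to 1 (shut). In form: [[x, y, z, rx, ry, rz, grip], ...]. A call has 1 to 12 rows; each row shifts and turns the commanded pose from where the row before left it, along the tool's axes as they then stand; what a row does not reach is not made up. A row lasts 1/10 s, in which the tool goes at most 50 mm and 8.59 degrees, less where a joint would pass 70% of its speed; a pose out of reach is approached as far as the arm can. A call is refused whole if a number of a shift passes 50 or a number of a turn 0.15, either way. A call with a gripper value outside its range is refused whole. The fingers move at their own pace and stop on an object; "squeeze" is the grip in N (left out, the last holds). Time passes only in rows, so rows that do not move let the fingers close. It gives the time, the measured TCP pose, the force, the opening and the grip force at its end, in the units of the state.
- arm.get_obs(): the state, without advancing time (a new reading comes with each control period).
- eyes.read_camera(name): name is "scene" or "top" or "wrist"; returns the picture (400x640x3 uint8, red, green, blue); there is no depth.
- eyes.camera_model(name): a dict with "fx", "fy", "cx", "cy" (pixels), "view" (4x4, takes a point from world to camera coordinates). Camera axes: x right, y down, z forward; pixel columns grow to the right and rows downward; lengths in m; the calibration is good to about 2 mm. A picture is of the moment at which its call begins: read the wrist's pose just before it. camera_model takes no time and is no camera call; for the wrist camera it gives the pose at the moment of the call.
- job.job_done(): hands the job in; it is judged then, once.
Trained networks look in the newest picture that a camera, given by its name, has taken for a name from the list of things; names that differ only in an ending like _2 or _b are one class to them, and where a whole thing is asked for, a point or a joint stands for the part that bears it (a point fixed in the world has none). Each returns a list of dicts, best first, with "confidence" (0 to 1); they miss things now and then, are a little off and sometimes report something else, mostly with a low value. They report only what shows in the picture. A call takes as long as a camera call.
- eyes.spot_in(camera, query): "point" ([column, row] as shares, 0 to 1, of the picture: columns of its width, rows of its height, amid what is visible of it).
- eyes.trace(camera, query): "region" (400x640 bool, what is visible of it) and "point" ([column, row] as shares, 0 to 1, of the picture: columns of its width, rows of its height, amid what is visible of it).
- eyes.pinpoint(camera, query): "point" ([column, row] as shares, 0 to 1, of the picture: columns of its width, rows of its height: a listed point, or the origin of a listed thing).
The state is a dict: "time": time; "joint_pos": joint angles; "qvel": joint speeds; "joint_efforts": joint torques, N m; "position": TCP position; "ee_rot": TCP orientation; "force": force on the tool from outside, world axes, zero at the start; "ft_torque": the same for the moment, N m; "finger_gap": opening from 0.0 (shut) to 1.0 (fully open); "grasp_force": force on a finger pad.
Only numpy, scipy, OpenCV 4.12 (cv2) and the standard library are available. Lean on these libraries where they do the work, as an engineer would, in place of code of your own. Each camera call takes 0.05 s, during which the arm holds its last target. There are 200 camera calls.

## Working session

There is one attempt and no reset: what is moved stays moved. The work goes in short steps, Python scripts to look and compute and a tool call to move; the robot and the scene stay as the last step left them, time stands still between calls to the robot, and variables do not carry over. Pictures are saved under pics/ and viewed, at most 10 in all, crops included, and the job is handed in when it is done.

Besides the shell and the picture viewer there is one more tool, called after "Call:" by a JSON object that holds its "fn" and its "kwargs", one argument or row to a line. step_arm: Moves the arm, as the interface text tells. Its arguments: {"type":"object","properties":{"deltas":{"type":"array"},"squeeze":{"type":"number"}},"required":["deltas"]}

```bash
ls; mkdir -p pics; python3 - <<'E'
from plant import arm,eyes,job
import cv2,numpy as np
np.set_printoptions(precision=4,suppress=True)
for c in ["scene","top"]:
    im=eyes.read_camera(c); cv2.imwrite(f"pics/{c}0.png",im[:,:,::-1])
    m=eyes.camera_model(c); print(c,m["fx"],m["fy"],m["cx"],m["cy"]);print(np.array(m["view"]))
    for q in ["gauge","gauge_grip","gauge_tip","spare_rod","rack","fixture","guide_tube","camera","view_point"]:
        r=eyes.pinpoint(c,q)
        print(q,[(np.round(np.array(d["point"])*[640,400],1).tolist(),round(d["confidence"],2)) for d in r[:2]])
print(arm.get_obs())
E
```

```text
pics
scene 394.8316296290819 394.8316296290819 322.7861142797701 200.3480560130805
[[ 0.0636  0.9979  0.0121 -0.1065]
 [ 0.7893 -0.0428 -0.6126 -0.4234]
 [-0.6107  0.0485 -0.7903  1.3548]
 [ 0.      0.      0.      1.    ]]
gauge [([386.7, 180.2], 0.75)]
gauge_grip [([386.9, 193.5], 0.96), ([180.8, 180.4], 0.52)]
gauge_tip [([391.1, 149.0], 0.91)]
spare_rod [([421.8, 186.7], 0.9)]
rack []
fixture [([304.4, 190.2], 0.96)]
guide_tube [([302.3, 169.3], 0.94), ([420.3, 185.2], 0.61)]
camera [([178.7, 180.3], 0.58)]
view_point [([173.1, 157.2], 0.77)]
top 449.0122663289449 449.0122663289449 318.41372903255433 202.79280871030682
[[ 0.0024 -1.     -0.003   0.0763]
 [-0.9884 -0.0019 -0.1517  0.5932]
 [ 0.1517  0.0034 -0.9884  1.2912]
 [ 0.      0.      0.      1.    ]]
gauge [([265.2, 229.8], 0.61)]
gauge_grip [([268.6, 212.5], 0.62)]
gauge_tip [([249.9, 262.6], 0.75)]
spare_rod [([236.4, 216.9], 0.74)]
rack [([251.5, 226.3], 0.59)]
fixture [([337.4, 234.5], 0.84), ([251.5, 262.6], 0.48)]
guide_tube [([338.0, 230.1], 0.79)]
camera [([445.0, 250.3], 0.6)]
view_point [([453.7, 250.3], 0.81)]
{'time': 1.0, 'joint_pos': array([ 1.1085,  0.5912,  0.0484,  1.6085, -0.0333,  0.9427, -0.0337]), 'qvel': array([ 0.0008, -0.0001,  0.0003, -0.    ,  0.0003, -0.0014,  0.0001]), 'joint_efforts': array([ -0.0006, -54.8659,   1.5461, -19.8545,   0.0093,   0.0015,
        -0.    ]), 'position': array([ 0.2614, -0.6763,  0.2313]), 'ee_rot': array([ 0.983 ,  0.1834, -0.    ,  0.    ]), 'force': array([-0.598 , -0.7012, -0.5247]), 'ft_torque': array([ 0.03  ,  0.0215, -0.0008]), 'grasp_force': 0.0, 'finger_gap': 0.9968353504187203}
```

View pics/scene0.png

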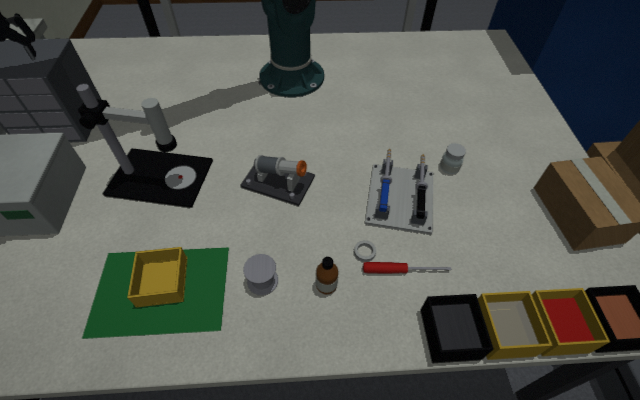

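View pics/top0.png

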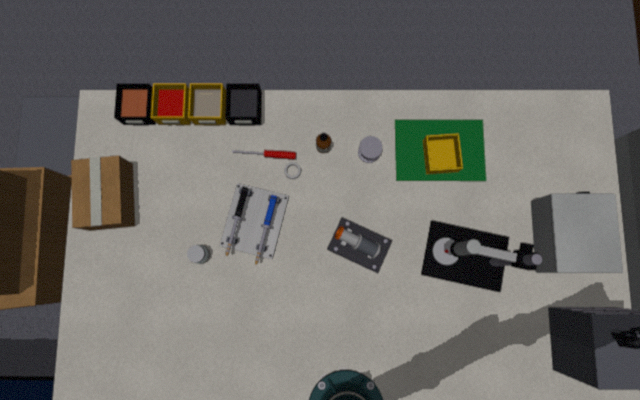

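The scene view shows the blue rod at (386,195) with its tip at (390,150). The spare black rod is at (421,200), the orange mouth at (302,168), and the camera stage at (180,178). The top view agrees: blue rod (268,215), mouth (338,231), stage (445,250).

```bash
cat > h.py <<'E'
from plant import arm,eyes,job
import cv2,numpy as np
from scipy.spatial.transform import Rotation as R
np.set_printoptions(precision=4,suppress=True)
def ray(m,uv):
    V=np.array(m["view"]);d=np.array([(uv[0]-m["cx"])/m["fx"],(uv[1]-m["cy"])/m["fy"],1])
    return -V[:3,:3].T@V[:3,3],V[:3,:3].T@d
def atz(m,uv,z):
    o,d=ray(m,uv);return o+d*(z-o[2])/d[2]
def proj(m,p):
    V=np.array(m["view"]);c=V[:3,:3]@np.asarray(p)+V[:3,3]
    return np.array([m["fx"]*c[0]/c[2]+m["cx"],m["fy"]*c[1]/c[2]+m["cy"]])
def pp(c,q,n=1):
    return [(np.array(d["point"])*[640,400],round(d["confidence"],2)) for d in eyes.pinpoint(c,q)[:n]]
E
python3 - <<'E'
from h import *
P={"scene":dict(gauge=(386.7,180.2),gauge_grip=(386.9,193.5),gauge_tip=(391.1,149),spare=(421.8,186.7),fixture=(304.4,190.2),guide_tube=(302.3,169.3),camera=(178.7,180.3),view=(173.1,157.2)),
"top":dict(gauge=(265.2,229.8),gauge_grip=(268.6,212.5),gauge_tip=(249.9,262.6),spare=(236.4,216.9),fixture=(337.4,234.5),guide_tube=(338,230.1),camera=(445,250.3),view=(453.7,250.3))}
Z=dict(gauge=.05,gauge_grip=.05,gauge_tip=.05,spare=.05,fixture=0,guide_tube=.085,camera=0,view=.072)
for c in P:
    m=eyes.camera_model(c)
    for k,v in P[c].items(): print(c,k,atz(m,v,Z[k])[:2])
for c in P:
    m=eyes.camera_model(c);eyes.read_camera(c)
    for q,z in [("gauge",.055),("spare_rod",.055),("guide_tube",.07)]:
        for r in eyes.trace(c,q)[:1]:
            ys,xs=np.nonzero(r["region"]);pts=np.array([atz(m,(x,y),z)[:2] for x,y in zip(xs,ys)])
            w,v=np.linalg.eigh(np.cov(pts.T));print(c,q,r["confidence"],len(xs),pts.mean(0),"ang",np.arctan2(v[1,1],v[0,1]),np.sqrt(w))
m=eyes.camera_model("wrist");V=np.array(m["view"]);o=arm.get_obs()
T=R.from_quat(o["ee_rot"]).as_matrix();print(m["fx"],m["cx"],m["cy"],"wristcam in tool",T.T@(-V[:3,:3].T@V[:3,3]-o["position"]),"\n",T.T@V[:3,:3].T, "\ntool",T)
E
```

```text
scene gauge [0.5229 0.2362]
scene gauge_grip [0.5662 0.2297]
scene gauge_tip [0.4123 0.2665]
scene spare [0.5491 0.3213]
scene fixture [0.5037 0.0257]
scene guide_tube [0.506  0.0225]
scene camera [ 0.4511 -0.3112]
scene view [ 0.4347 -0.3084]
top gauge [0.5117 0.2338]
top gauge_grip [0.563  0.2248]
top gauge_tip [0.416  0.2764]
top spare [0.5497 0.3197]
top fixture [0.5024 0.0196]
top guide_tube [0.508  0.0212]
top camera [ 0.4552 -0.3058]
top view [ 0.4518 -0.3108]
scene gauge 0.7 399 [0.5412 0.2282] ang 2.897378622211791 [0.0056 0.0539]
scene spare_rod 0.3 2511 [ 0.5067 -0.0393] ang 1.0531518154632704 [0.0375 0.0467]
scene guide_tube 0.81 767 [ 0.4776 -0.0366] ang 1.3638803542413354 [0.0151 0.0373]
top gauge 0.58 434 [0.5274 0.231 ] ang 2.9029214398232526 [0.006  0.0573]
top spare_rod 0.58 357 [0.5575 0.3158] ang 2.900546019377914 [0.0052 0.0544]
top guide_tube 0.64 650 [ 0.474  -0.0416] ang 1.1117030977619504 [0.0116 0.0395]
343.62678876464514 316.5364806013995 201.86532813150197 wristcam in tool [ 0.0742  0.0006 -0.1424] 
 [[-0.0008 -0.9573 -0.2891]
 [ 1.     -0.001   0.0004]
 [-0.0007 -0.2891  0.9573]] 
tool [[ 0.9328  0.3605  0.    ]
 [ 0.3605 -0.9328 -0.    ]
 [-0.      0.     -1.    ]]
```

Call:
{"fn": "step_arm", "kwargs": {
  "deltas": [
    [0,0,-45,0,0,0,0],
    [0,0,-45,0,0,0,0],
    [0,0,-45,0,0,0,0],
    [0,0,-45,0,0,0,0],
    [41,-22,0,0,0,0,0],
    [41,-22,0,0,0,0,0],
    [41,-22,0,0,0,0,0],
    [41,-22,0,0,0,0,0],
    [41,-22,0,0,0,0,0],
    [41,-22,0,0,0,0,0],
    [41,-22,0,0,0,0,0],
    [41,-22,0,0,0,0,0]
  ]
}}

```text
time: 2.6
position: [0.5048, -0.3923, 0.4116]
ee_rot: [0.983, 0.183, 0.0, 0.0]
force: [0.9, -0.7, -0.4]
finger_gap: 0.999
grasp_force: 0.0
```

Call:
{"fn": "step_arm", "kwargs": {
  "deltas": [
    [13,-45,0,0,0,0,0],
    [13,-45,0,0,0,0,0],
    [13,-45,0,0,0,0,0],
    [13,-45,0,0,0,0,0],
    [13,-45,20,0,0,0,0],
    [13,-45,40,0,0,0,0],
    [13,-45,40,0,0,0,0],
    [13,-45,40,0,0,0,0],
    [0,0,40,0,0,0,0],
    [0,0,0,0,0,0,0],
    [0,0,0,0,0,0,0]
  ]
}}

```text
time: 3.7
position: [0.4736, -0.0484, 0.2546]
ee_rot: [0.983, 0.183, -0.0, 0.0]
force: [1.0, 0.1, -0.2]
finger_gap: 0.998
grasp_force: 0.0
```

```bash
python3 - <<'E'
from h import *
im=eyes.read_camera("wrist");m=eyes.camera_model("wrist");cv2.imwrite("pics/w1.png",im[:,:,::-1])
print(arm.get_obs()["joint_pos"])
for q,z in [("guide_tube",.085),("fixture",0)]:
    for uv,c in pp("wrist",q): print(q,uv,c,atz(m,uv,z))
E
```

```text
[ 0.2006  0.255  -0.2331  2.1213  0.0844  0.7715 -1.2894]
guide_tube [251.392 119.08 ] 0.82 [0.5073 0.0246 0.085 ]
fixture [533.504 279.48 ] 0.41 [ 0.4351 -0.367   0.    ]
```

View pics/w1.png

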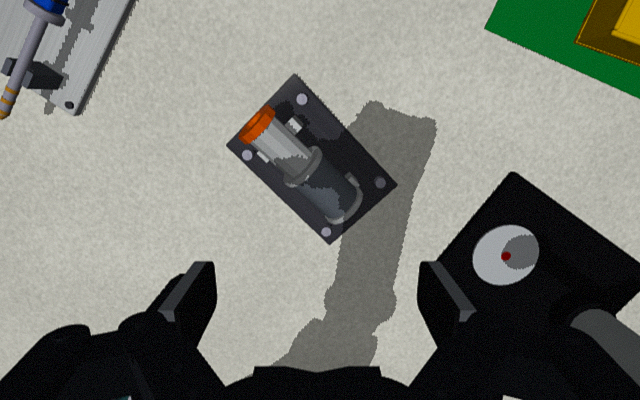

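The wrist view shows the fixture plate with corners near (298,73), (397,184), (331,245) and (227,146). The orange mouth is at (257,126), the red dot on the stage at (506,256), and the camera base corners at (513,172) and (440,262).

```bash
cat > fit.py <<'E'
from h import *
from scipy.optimize import least_squares
def fit(m,obj,uv,x0):
    f=lambda s:np.concatenate([proj(m,[s[0]+np.cos(s[2])*p[0]-np.sin(s[2])*p[1],s[1]+np.sin(s[2])*p[0]+np.cos(s[2])*p[1],p[2]])-u for p,u in zip(obj,uv)])
    r=least_squares(f,x0,loss="soft_l1");return r.x,r.fun.reshape(-1,2)
E
python3 - <<'E'
from fit import *
im=cv2.imread("pics/w1.png");m=eyes.camera_model("wrist")
obj=[(.01,-.055,.012),(-.16,-.055,.012),(-.16,.055,.012),(.01,.055,.012)]
uv=np.array([[298,73],[397,184],[331,245],[227,146]],np.float32)
g=cv2.cvtColor(im,cv2.COLOR_BGR2GRAY)
c=cv2.cornerSubPix(g,uv.reshape(-1,1,2).copy(),(5,5),(-1,-1),(3,30,.01)).reshape(-1,2);print(c)
for o in (obj,obj[::-1]):
    for u in (uv,c):
        s,r=fit(m,o,u,[.5,.02,1.2]);print(s,r.ravel())
# orange rim centre
hsv=cv2.cvtColor(im,cv2.COLOR_BGR2HSV)
k=cv2.inRange(hsv,(5,150,80),(18,255,255));k[:, :220]=0;k[:,300:]=0;k[200:]=0
ys,xs=np.nonzero(k);print("orange",len(xs),xs.mean(),ys.mean(),xs.min(),xs.max(),ys.min(),ys.max(),atz(m,(xs.mean(),ys.mean()),.085))
print("dot",atz(m,(506,256),.015))
print("cam corners",atz(m,(513,172),.012),atz(m,(440,262),.012))
E
```

```text
[[294.3251  72.7365]
 [397.7237 184.5266]
 [328.9812 244.9929]
 [225.1522 144.6443]]
[0.5083 0.0201 1.135 ] [-1.6935 -0.5083  3.1671  0.8635  0.1669  0.824  -0.1598 -0.6473]
[0.508  0.0224 1.1326] [-0.0274 -0.711   0.3799  0.1875  0.0716  0.5555 -0.4083  0.1249]
[0.4262 0.0105 2.2927] [ -34.9059  159.1217    1.4766    0.2126   38.2688 -154.3466   -2.2511
    0.2534]
[0.4272 0.0113 2.2829] [ -32.0928  158.55      0.3609    0.0808   40.8242 -154.2392   -0.491
    0.31  ]
orange 700 256.5442857142857 124.37571428571428 239 274 105 143 [0.5054 0.0188 0.085 ]
dot [ 0.4559 -0.3062  0.015 ]
cam corners [ 0.5507 -0.2627  0.012 ] [ 0.4188 -0.2359  0.012 ]
```

Call:
{"fn": "step_arm", "kwargs": {
  "deltas": [
    [26,-33,0,0,0,0,0],
    [26,-33,0,0,0,0,0],
    [26,-33,0,0,0,0,0],
    [26,-33,0,0,0,0,0],
    [26,-33,0,0,0,0,0],
    [26,-33,0,0,0,0,0],
    [24,-33,10,0,0,0.122,0],
    [0,0,10,0,0,0.122,0],
    [0,0,10,0,0,0.122,0],
    [0,0,10,0,0,0.122,0],
    [0,0,10,0,0,0.122,0],
    [0,0,0,0,0,0,0]
  ]
}}

```text
time: 5.05
position: [0.5587, 0.2319, 0.2047]
ee_rot: [0.993, -0.121, 0.0, 0.0]
force: [0.3, -0.4, 0.4]
finger_gap: 0.998
grasp_force: 0.0
```

```bash
python3 - <<'E'
from h import *
im=eyes.read_camera("wrist");m=eyes.camera_model("wrist");cv2.imwrite("pics/w2.png",im[:,:,::-1])
o=arm.get_obs();print(o["joint_pos"],o["position"],R.from_quat(o["ee_rot"]).as_matrix())
for q,z in [("gauge",.05),("gauge_grip",.05),("gauge_tip",.05),("spare_rod",.05)]:
    for uv,c in pp("wrist",q): print(q,uv,c,atz(m,uv,z))
r=eyes.trace("wrist","gauge")
if r:
    cv2.imwrite("pics/w2m.png",r[0]["region"].astype(np.uint8)*255)
E
```

```text
[-0.3757  0.4733 -0.1282  1.9057  0.085   0.7664 -2.3621] [0.559  0.2322 0.2053] [[ 0.9713 -0.2378  0.0015]
 [-0.2378 -0.9713  0.0001]
 [ 0.0014 -0.0004 -1.    ]]
gauge [318.784 226.12 ] 0.58 [0.5211 0.2391 0.05  ]
gauge_grip [326.208 177.68 ] 0.78 [0.564  0.2219 0.05  ]
gauge_tip [324.928 327.48 ] 0.63 [0.4129 0.2591 0.05  ]
```

View pics/w2.png

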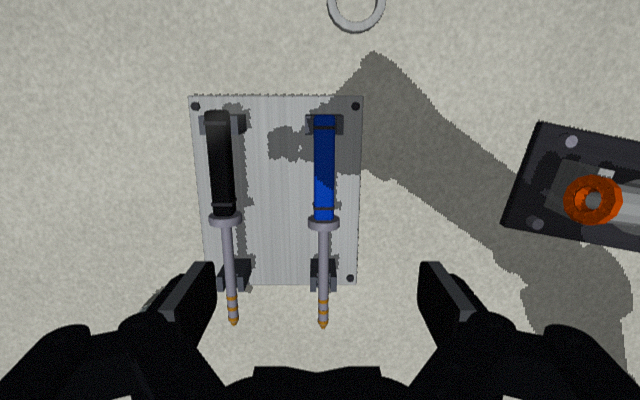

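Wrist view: the blue handle runs from (324,114) to (324,217), with the collar at (323,223) and the tip at (323,328). It is nearly parallel to tool x. The orange mouth shows at (592,200).

```bash
python3 - <<'E'
from h import *
im=cv2.imread("pics/w2.png");m=eyes.camera_model("wrist");hsv=cv2.cvtColor(im,cv2.COLOR_BGR2HSV)
k=cv2.inRange(hsv,(108,140,40),(130,255,255))
for r in range(116,216,12):
    x=np.nonzero(k[r,280:360])[0]+280
    if len(x): print(r,x.min(),x.max(),atz(m,((x.min()+x.max())/2,r),.059))
ys,xs=np.nonzero(k[:240]);print("rows",ys.min(),ys.max())
a=atz(m,(324,ys.min()),.059);b=atz(m,(323,328),.05);print("rear",a,"tip",b,"len",np.linalg.norm((a-b)[:2]),"yaw",np.arctan2((b-a)[1],(b-a)[0]))
o=arm.get_obs();T=R.from_quat(o["ee_rot"]).as_matrix()
d=(b-a)[:2]/np.linalg.norm((b-a)[:2])
for g in (a[:2]+d*.055,b[:2]-d*.155): print("grip",g,"tool delta",T.T@(np.r_[g,.031]-o["position"])*1000)
print(R.from_matrix(T).as_euler("zyx"))
E
```

```text
116 314 334 [0.6163 0.2121 0.059 ]
140 314 334 [0.5975 0.2166 0.059 ]
152 314 334 [0.5877 0.2189 0.059 ]
164 314 334 [0.5778 0.2213 0.059 ]
176 314 333 [0.5678 0.2241 0.059 ]
188 314 333 [0.5575 0.2266 0.059 ]
200 314 333 [0.547  0.2291 0.059 ]
212 314 333 [0.5362 0.2317 0.059 ]
rows 115 220
rear [0.6171 0.2119 0.059 ] tip [0.4126 0.2618 0.05  ] len 0.21051332264727332 yaw 2.9023981308330424
grip [0.5637 0.2249] tool delta [  6.3734   6.5301 174.2317]
grip [0.5632 0.225 ] tool delta [  5.8601   6.5309 174.2311]
[ 0.2406  0.0015 -3.1407]
```

Call:
{"fn": "step_arm", "kwargs": {
  "deltas": [
    [3,3.5,30,0,0,0,0],
    [3,3,35,0,0,0,0],
    [0,0,35,0,0,0,0],
    [0,0,35,0,0,0,0],
    [0,0,25,0,0,0,0],
    [0,0,15,0,0,0,0],
    [0,0,0,0,0,0,0]
  ],
  "squeeze": 60
}}

```text
time: 6.05
position: [0.5614, 0.2244, 0.0277]
ee_rot: [0.993, -0.12, -0.001, 0.001]
force: [-0.4, 0.4, -0.0]
finger_gap: 1.002
grasp_force: 0.0
```

Call:
{"fn": "step_arm", "kwargs": {
  "deltas": [
    [0,0,0,0,0,0,1],
    [0,0,0,0,0,0,1],
    [0,0,0,0,0,0,1],
    [0,0,0,0,0,0,1],
    [0,0,0,0,0,0,1],
    [0,0,0,0,0,0,1],
    [0,0,0,0,0,0,1]
  ],
  "squeeze": 60
}}

```text
time: 6.75
position: [0.5629, 0.225, 0.0302]
ee_rot: [0.993, -0.12, 0.001, -0.0]
force: [-0.3, -0.3, 5.9]
finger_gap: 0.204
grasp_force: 59.1
```

Call:
{"fn": "step_arm", "kwargs": {
  "deltas": [
    [0,0,-5,0,0,0,1],
    [0,0,-15,0,0,0,1],
    [0,0,-30,0,0,0,1],
    [0,0,-35,0,0,0,1],
    [0,0,-35,0,0,0,1],
    [0,0,-30,0,0,0,1],
    [0,0,0,0,0,0,1],
    [0,0,0,0,0,0,1]
  ]
}}

```text
time: 7.55
position: [0.5623, 0.2247, 0.1802]
ee_rot: [0.993, -0.12, 0.001, -0.0]
force: [-0.1, -0.9, -2.3]
finger_gap: 0.201
grasp_force: 58.7
```

```bash
python3 - <<'E'
from h import *
o=arm.get_obs();T=R.from_quat(o["ee_rot"]).as_matrix();print(o["position"],o["force"],o["ft_torque"],o["finger_gap"],o["grasp_force"])
p=o["position"]
L=lambda x:p+T@np.array([-.045-x,0,-.019])
eyes.read_camera("wrist")
for c in ["scene","top"]:
    im=eyes.read_camera(c);cv2.imwrite(f"pics/{c}1.png",im[:,:,::-1]);m=eyes.camera_model(c)
    for q,x in [("gauge",0),("gauge_tip",.11)]: print(c,q,pp(c,q),proj(m,L(x)))
im=eyes.read_camera("wrist");cv2.imwrite("pics/w3.png",im[:,:,::-1])
s=cv2.imread("pics/scene1.png");u=proj(eyes.camera_model("scene"),L(0)).astype(int)
crop=s[max(u[1]-70,0):u[1]+70,u[0]-90:u[0]+90]
cv2.imwrite("pics/w3c.png",np.vstack([im[:,:,::-1],cv2.resize(crop,(257,200))[:, :].copy() if False else np.pad(cv2.resize(crop,(257,200)),((0,0),(0,383),(0,0)))]))
E
```

```text
[0.5623 0.2247 0.1802] [-0.0845 -0.8504 -2.3003] [-0.0471 -0.019  -0.0415] 0.2005251553122323 58.729140758514404
scene gauge [(array([397.312, 134.68 ]), 0.52)] [395.2879 135.6652]
scene gauge_tip [] [398.2554 105.0056]
top gauge [] [257.7597 221.9037]
top gauge_tip [(array([290.368, 172.2  ]), 0.74)] [246.6309 263.0989]
```

View pics/w3c.png

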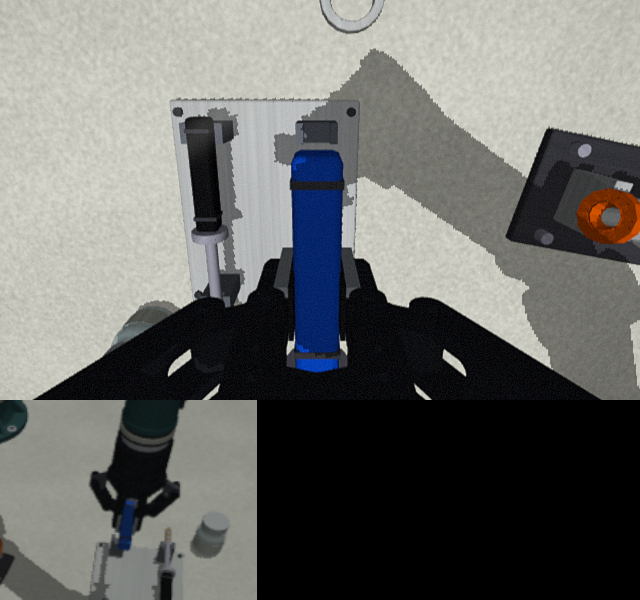

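Wrist view: the rod is held squarely, with its handle rear end at about (317,152) and running down to (317,370). The rack saddle is empty and the spare rod is undisturbed.

Call:
{"fn": "step_arm", "kwargs": {
  "deltas": [
    [0,0,0,0,0,-0.07,1],
    [0,0,0,0,0,-0.13,1],
    [0,0,0,0,0,-0.14,1],
    [0,0,0,0,0,-0.14,1],
    [0,0,0,0,0,-0.14,1],
    [0,0,0,0,0,-0.14,1],
    [0,0,0,0,0,-0.14,1],
    [0,0,0,0,0,-0.14,1],
    [0,0,0,0,0,-0.14,1],
    [0,0,0,0,0,-0.13,1],
    [0,0,0,0,0,-0.06,1],
    [0,0,0,0,0,0,1]
  ]
}}

```text
time: 9.15
position: [0.5623, 0.2245, 0.1787]
ee_rot: [0.845, 0.535, -0.0, -0.0]
force: [0.2, 0.4, -1.4]
finger_gap: 0.201
grasp_force: 58.6
```

```bash
cat > plan.py <<'E'
from h import *
MOUTH=np.array([.508,.0224,.085]);YAW=1.1326;PITCH=.26
def tube():
    X=np.array([np.cos(YAW)*np.cos(PITCH),np.sin(YAW)*np.cos(PITCH),np.sin(PITCH)])
    Y=np.array([np.sin(YAW),-np.cos(YAW),0]);return X,np.column_stack([X,Y,np.cross(X,Y)])
def delta(o,P,M):
    T=R.from_quat(o["ee_rot"]).as_matrix()
    return T.T@(P-o["position"])*1000,R.from_matrix(T.T@M).as_rotvec()
E
python3 - <<'E'
from plan import *
# gauge in the hand, from w3 (pose of that time: wrist cam fixed in tool)
m=eyes.camera_model("wrist");o=arm.get_obs();T=R.from_quat(o["ee_rot"]).as_matrix()
im=cv2.imread("pics/w3.png");hsv=cv2.cvtColor(im,cv2.COLOR_BGR2HSV);k=cv2.inRange(hsv,(108,140,40),(130,255,255))
for r in (158,200,240,280,320):
    x=np.nonzero(k[r,250:380])[0]+250; print(r,x.min(),x.max())
pr=lambda x,y,z:proj(m,o["position"]+T@np.array([-.045-x,y,-.019-z]))
print("expect rear top corners",pr(-.1,.009,.009),pr(-.1,-.009,.009),"rear bottom",pr(-.1,0,-.009),"front top",pr(-.01,.009,.009))
print(np.nonzero(k[:,317])[0][[0,-1]])
X,M=tube()
print(o["position"],o["joint_pos"],o["force"]);P=MOUTH+.045*X+.14*X+M[:,2]*.019
print(P,delta(o,P,M))
E
```

```text
158 293 340
200 292 341
240 293 340
280 294 339
320 295 338
expect rear top corners [340.7253 156.1421] [286.8767 156.1874] rear bottom [314.1354 148.5699] front top [336.4213 374.6566]
[150 372]
[0.5623 0.2245 0.1787] [-0.0988  0.5492 -0.5007  1.9119  0.3666  0.7721 -1.2469] [ 0.2285  0.3865 -1.4141]
[0.5859 0.1887 0.1142] (array([-22.1756,  36.7155,  64.5085]), array([-0.0003,  0.2604, -0.0047]))
```

```bash
python3 - <<'E'
from plan import *
m=eyes.camera_model("wrist");o=arm.get_obs();A=R.from_quat(o["ee_rot"]).as_matrix()
V=np.array(m["view"]);Rc=A.T@V[:3,:3].T;c=A.T@(-V[:3,:3].T@V[:3,3]-o["position"])
def cam(pos,yaw):
    T=np.column_stack([[np.cos(yaw),np.sin(yaw),0],[np.sin(yaw),-np.cos(yaw),0],[0,0,-1]])
    W=T@Rc;n=dict(m);n["view"]=np.block([[W.T,(-W.T@(pos+T@c))[:,None]],[np.zeros((1,3)),1]]);return n
X,M=tube()
for f,pos,yaw in [("w1",[.4736,-.0484,.2546],.369),("w2",[.559,.2322,.2053],-.2401),("w3",[.5623,.2247,.1802],-.2405)]:
    n=cam(np.array(pos),yaw);im=cv2.imread(f"pics/{f}.png");hsv=cv2.cvtColor(im,cv2.COLOR_BGR2HSV)
    k=cv2.inRange(hsv,(4,150,60),(18,255,255))
    if f=="w1": k[:, :220]=0;k[:,300:]=0;k[200:]=0
    else: k[:,:540]=0
    # model: flange outline = hull of discs at face and 8 mm behind; compare bbox
    t=np.linspace(0,2*np.pi,60)
    rim=lambda r,d:np.array([proj(n,MOUTH-d*X+r*(np.cos(a)*M[:,1]+np.sin(a)*M[:,2])) for a in t])
    ys,xs=np.nonzero(k);print(f,"orange bbox",xs.min(),xs.max(),ys.min(),ys.max(),"model face",rim(.0235,0).min(0),rim(.0235,0).max(0),"hole",rim(.010,0).min(0),rim(.010,0).max(0),"centre",proj(n,MOUTH))
    if f!="w1":
        big=im[150:260,540:640]; cv2.imwrite(f"pics/{f}z.png",cv2.resize(big,None,fx=3.9,fy=4.5))
cv2.imwrite("pics/mz.png",np.hstack([cv2.imread("pics/w2z.png"),cv2.imread("pics/w3z.png")]))
E
```

```text
w1 orange bbox 239 275 105 143 model face [236.6254  97.0268] [273.259  137.1499] hole [246.9073 108.4409] [262.4464 125.489 ] centre [254.618  116.9389]
w2 orange bbox 563 622 174 224 model face [558.5007 164.6962] [621.5152 223.7406] hole [574.5611 181.674 ] [601.2248 206.7225] centre [587.4242 194.1895]
w3 orange bbox 576 639 188 243 model face [570.4153 177.8736] [642.0013 242.3566] hole [588.4568 196.2821] [618.7154 223.6511] centre [603.0049 209.9392]
```

View pics/mz.png

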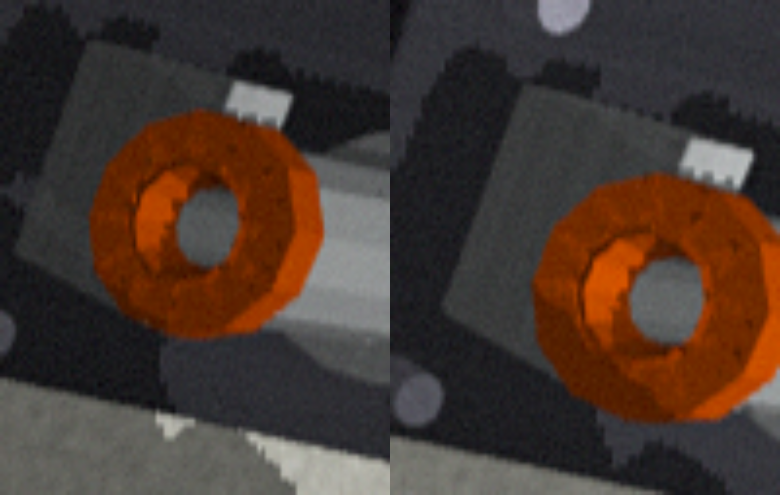

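The crops show the mouth face-on. The funnel hole is centred at about (588,200) in w2 and (605,215) in w3, roughly 5 px below my model's prediction, so I'll reconcile the views.

```bash
cat > cams.py <<'E'
from plan import *
m=eyes.camera_model("wrist");o=arm.get_obs();A=R.from_quat(o["ee_rot"]).as_matrix()
V=np.array(m["view"]);Rc=A.T@V[:3,:3].T;c=A.T@(-V[:3,:3].T@V[:3,3]-o["position"])
def cam(pos,yaw):
    T=np.column_stack([[np.cos(yaw),np.sin(yaw),0],[np.sin(yaw),-np.cos(yaw),0],[0,0,-1]])
    W=T@Rc;n=dict(m);n["view"]=np.block([[W.T,(-W.T@(np.array(pos)+T@c))[:,None]],[np.zeros((1,3)),1]]);return n
C={"w1":cam([.4736,-.0484,.2546],.369),"w2":cam([.559,.2322,.2053],-.2401),"w3":cam([.5623,.2247,.1802],-.2405)}
E
python3 - <<'E'
from cams import *
obj=[(.01,-.055,.012),(-.16,-.055,.012),(-.16,.055,.012),(.01,.055,.012)]
w=lambda p,s=(.508,.0224,1.1326):np.array([s[0]+np.cos(s[2])*p[0]-np.sin(s[2])*p[1],s[1]+np.sin(s[2])*p[0]+np.cos(s[2])*p[1],p[2]])
for f in C: print(f,[proj(C[f],w(p)).round(1).tolist() for p in obj])
for f,g in [("w2",[[540,122],[501,224]]),("w3",[[549,129],[507,239]])]:
    im=cv2.cvtColor(cv2.imread(f"pics/{f}.png"),cv2.COLOR_BGR2GRAY)
    print(f,cv2.cornerSubPix(im,np.array(g,np.float32).reshape(-1,1,2),(5,5),(-1,-1),(3,30,.01)).reshape(-1,2))
# mouth from hole rays w2,w3 at z=.085, and by red dot
print(atz(C["w2"],(587.8,199.7),.085),atz(C["w3"],(605.4,215.5),.085))
im=cv2.imread("pics/w1.png")[60:260,210:410];cv2.imwrite("pics/w1z.png",cv2.resize(im,None,fx=3,fy=3,interpolation=cv2.INTER_CUBIC))
E
```

```text
w1 [[295.6, 68.8], [399.7, 182.8], [330.0, 243.7], [225.4, 142.0]]
w2 [[543.9, 116.9], [707.7, 151.9], [654.3, 252.8], [503.3, 223.5]]
w3 [[553.4, 124.1], [728.8, 161.4], [670.0, 268.0], [509.3, 237.3]]
w2 [[537.4454 120.5337]
 [498.6518 222.7567]]
w3 [[547.4877 127.4574]
 [504.6933 236.2807]]
[0.5033 0.0222 0.085 ] [0.5032 0.0207 0.085 ]
```

View pics/w1z.png

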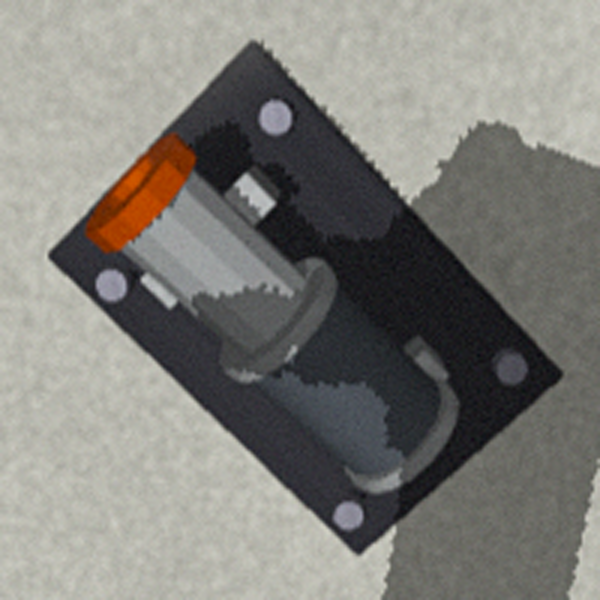

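Plate corners in the zoom, converted to w1 pixels: (296,73.5), (397.5,185), (330,244.5), (227,145.5). I called camera_model after the picture while the arm was still settling, so I'll refit using the poses from just before each picture.

```bash
python3 - <<'E'
from cams import *
from scipy.optimize import least_squares
C["w2"]=cam([.5587,.2319,.2047],-.2415)
q=[(.01,-.055,.012),(-.16,-.055,.012),(-.16,.055,.012),(.01,.055,.012)];h=(0,0,.085)
D=[("w1",q[0],(295.3,73.1)),("w1",q[1],(397.6,184.7)),("w1",q[2],(329.5,244.8)),("w1",q[3],(226,145)),
("w2",q[0],(538.7,121)),("w2",q[3],(500,223.4)),("w3",q[0],(548,128)),("w3",q[3],(505.7,237.5)),
("w2",h,(587.8,199.7)),("w3",h,(605.4,215.5))]
w=lambda p,s:np.array([s[0]+np.cos(s[2])*p[0]-np.sin(s[2])*p[1],s[1]+np.sin(s[2])*p[0]+np.cos(s[2])*p[1],p[2]])
for name,S in [("all",D),("w1",D[:4]),("w2",[D[4],D[5],D[8]]),("w3",[D[6],D[7],D[9]]),("w1+w3",D[:4]+[D[6],D[7],D[9]])]:
    r=least_squares(lambda s:np.concatenate([proj(C[f],w(p,s))-u for f,p,u in S]),[.508,.022,1.13],loss="soft_l1");print(name,r.x,r.fun.reshape(-1,2).round(1).tolist())
print("dot",atz(C["w1"],(506,256),.015),"corner",atz(C["w1"],(513,172),.012),atz(C["w1"],(440,262),.012))
E
```

```text
all [0.5044 0.0233 1.1384] [[-1.9, -1.5], [0.5, -0.1], [-0.6, 0.9], [-2.1, -0.0], [4.1, -0.7], [3.0, 3.3], [4.2, 0.3], [3.2, 3.4], [-1.2, -1.5], [-3.7, -0.8]]
w1 [0.5048 0.0219 1.1343] [[-0.3, -1.2], [1.5, 0.5], [0.2, 1.2], [-0.9, -0.1]]
w2 [0.5046 0.026  1.1416] [[1.0, -0.1], [0.6, 3.8], [-4.7, -0.9]]
w3 [0.5054 0.0259 1.1413] [[1.0, -0.0], [0.6, 3.1], [-7.3, -1.1]]
w1+w3 [0.5046 0.0225 1.136 ] [[-1.0, -1.3], [1.1, 0.3], [-0.2, 1.1], [-1.4, -0.0], [5.3, -0.1], [3.9, 2.9], [-2.5, -1.3]]
dot [ 0.4537 -0.3049  0.015 ] corner [ 0.5479 -0.261   0.012 ] [ 0.4165 -0.2351  0.012 ]
```

```bash
sed -i 's/^MOUTH.*/MOUTH=np.array([.5042,.0222,.085]);YAW=1.136;PITCH=.26/' plan.py
cat >> plan.py <<'E'
def goal(s,lat=0,up=0):  # collar face s m out of the mouth
    X,M=tube();return MOUTH+(.045+s)*X+M[:,2]*(.020-up)+M[:,1]*lat,M
def report(s):
    o=arm.get_obs();P,M=goal(s);d,r=delta(o,P,M);X,_=tube()
    g=R.from_quat(o["ee_rot"]).as_matrix();print("tool delta",d,"rot",r,"force in tool",g.T@o["force"],"tq",g.T@o["ft_torque"],"t",o["time"],"j",o["joint_pos"])
E
python3 -c "
from plan import *
report(.14)"
```

```text
tool delta [-23.7308  32.742   65.4792] rot [ 0.0001  0.2604 -0.008 ] force in tool [0.4477 0.0422 1.4139] tq [ 0.0133  0.0303 -0.0048] t 9.15 j [-0.0988  0.5492 -0.5007  1.9119  0.3666  0.7721 -1.2469]
```

Call:
{"fn": "step_arm", "kwargs": {
  "deltas": [
    [-5,8,12,0,0.06,0,1],
    [0,0,0,0,0.1,0,1],
    [0,0,0,0,0.1,-0.008,1],
    [0,0,0,0,0,0,1],
    [0,0,0,0,0,0,1],
    [0,0,0,0,0,0,1],
    [0,0,0,0,0,0,1]
  ]
}}

```text
time: 9.85
position: [0.5681, 0.2188, 0.1679]
ee_rot: [0.835, 0.534, 0.11, -0.069]
force: [0.5, -0.2, -1.5]
finger_gap: 0.203
grasp_force: 58.7
```

```bash
python3 -c "
from plan import *
report(.14)"
```

```text
tool delta [-34.786   24.7335  47.4108] rot [ 0.0018 -0.0009  0.0029] force in tool [-0.3773  0.4856  1.4745] tq [ 0.0582 -0.357  -0.0353] t 9.85 j [ 0.0973  0.5449 -0.6133  2.0372  0.3035  0.4595 -1.1061]
```

Call:
{"fn": "step_arm", "kwargs": {
  "deltas": [
    [-5,4,8,0,0,0,1],
    [-10,8,14,0,0,0,1],
    [-12,8,15,0,0,0,1],
    [-8,4.5,10.5,0,0,0.002,1],
    [0,0,0,0,0,0,1],
    [0,0,0,0,0,0,1],
    [0,0,0,0,0,0,1],
    [0,0,0,0,0,0,1]
  ]
}}

```text
time: 10.65
position: [0.581, 0.1878, 0.1132]
ee_rot: [0.836, 0.533, 0.11, -0.069]
force: [-0.1, -0.1, -1.5]
finger_gap: 0.199
grasp_force: 58.7
```

```bash
python3 - <<'E'
from plan import *
report(.14)
o=arm.get_obs();T=R.from_quat(o["ee_rot"]).as_matrix();p=o["position"];L=lambda x:p+T@np.array([-.045-x,0,-.020])
print("tip",L(.11))
out=[]
for c in ["scene","top"]:
    im=eyes.read_camera(c)[:,:,::-1].copy();m=eyes.camera_model(c);a,b,t=[proj(m,q) for q in (L(0),L(.11),MOUTH)];print(c,a,b,t,pp(c,"gauge_tip"),pp(c,"gauge"),pp(c,"guide_tube"))
    x,y=(int(v) for v in (b+t)/2);out.append(cv2.resize(im[y-40:y+40,x-40:x+40],(400,400),interpolation=cv2.INTER_CUBIC));print("crop origin",x-40,y-40)
cv2.imwrite("pics/pre.png",np.hstack(out))
E
```

```text
tool delta [1.33   0.1373 0.3309] rot [ 0.0021 -0.0014  0.0001] force in tool [-0.5402 -0.0267  1.4481] tq [-0.015  -0.3654  0.015 ] t 10.65 j [ 0.1081  0.6261 -0.5534  2.0589  0.3609  0.365  -1.0887]
tip [0.5157 0.0473 0.0925]
scene [354.4066 174.1704] [312.4489 169.7744] [302.1402 168.7634] [(array([309.888, 166.32 ]), 0.57)] [(array([357.184, 175.4  ]), 0.8)] [(array([301.504, 169.52 ]), 0.92)]
crop origin 267 129
top [294.6655 210.1515] [328.906  227.1478] [337.6539 231.4309] [] [] []
crop origin 293 189
```

View pics/pre.png

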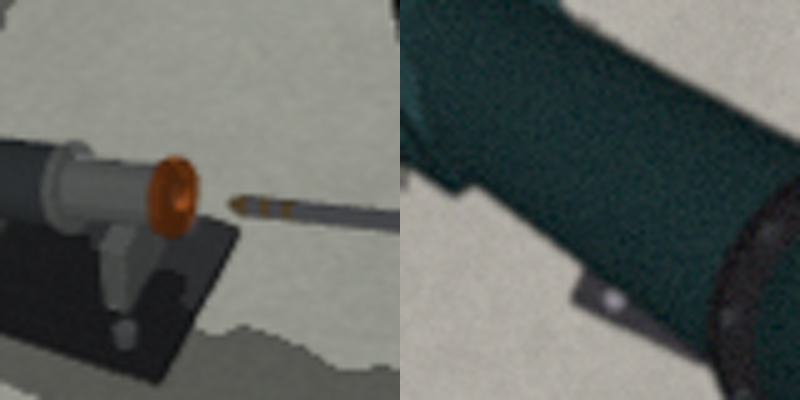

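The scene crop shows the tip at (232,204), i.e. pixel (313,170). Its line extends to within about 1 px of the mouth centre at (180,197). I'll feel my way in.

Call:
{"fn": "step_arm", "kwargs": {
  "deltas": [
    [-10,0,0,0,0,0,1],
    [-10,0,0,0,0,0,1],
    [-10,0,0,0,0,0,1],
    [-6,0,0,0,0,0,1],
    [0,0,0,0,0,0,1],
    [0,0,0,0,0,0,1]
  ]
}}

```text
time: 11.65
position: [0.5661, 0.1553, 0.1032]
ee_rot: [0.836, 0.533, 0.11, -0.069]
force: [0.7, 1.4, -2.3]
finger_gap: 0.202
grasp_force: 58.7
```

```bash
python3 -c "
from plan import *
report(.10)"
```

```text
tool delta [-1.5494 -0.1115 -0.1849] rot [ 0.0017 -0.0005 -0.0014] force in tool [0.881  0.0632 2.6223] tq [-0.0519 -0.2641  0.038 ] t 11.65 j [ 0.1632  0.6254 -0.5549  2.1077  0.3741  0.3281 -1.0567]
```

Call:
{"fn": "step_arm", "kwargs": {
  "deltas": [
    [-5,0,0.5,0,0,0,1],
    [-5,0,0,0,0,0,1],
    [-5,0,0,0,0,0,1],
    [0,0,0,0,0,0,1],
    [0,0,0,0,0,0,1]
  ]
}}

```text
time: 12.15
position: [0.5599, 0.1423, 0.0987]
ee_rot: [0.836, 0.533, 0.11, -0.069]
force: [0.1, 0.1, -2.1]
finger_gap: 0.202
grasp_force: 58.7
```

```bash
python3 -c "
from plan import *
report(.084)"
```

```text
tool delta [-2.4228  0.1053 -0.7435] rot [ 0.0014 -0.     -0.0012] force in tool [-0.4122  0.0671  2.1078] tq [ 0.0239 -0.3067  0.0501] t 12.15 j [ 0.1853  0.6264 -0.5545  2.127   0.381   0.3127 -1.0434]
```

Call:
{"fn": "step_arm", "kwargs": {
  "deltas": [
    [-7,0,0,0,0,0,1],
    [-7,0,0,0,0,0,1],
    [-7,0,0,0,0,0,1],
    [-7,0,0,0,0,0,1],
    [0,0,0,0,0,0,1],
    [0,0,0,0,0,0,1]
  ]
}}

```text
time: 12.75
position: [0.5485, 0.1176, 0.0916]
ee_rot: [0.836, 0.533, 0.11, -0.069]
force: [-0.2, 1.1, -2.5]
finger_gap: 0.198
grasp_force: 58.7
```

```bash
python3 -c "
from plan import *
report(.056)"
```

```text
tool delta [-2.3417  0.0052 -0.7001] rot [ 0.0016 -0.0001 -0.0015] force in tool [ 0.2418 -0.6515  2.6036] tq [-0.0001 -0.2655 -0.0092] t 12.75 j [ 0.2301  0.6281 -0.5551  2.1606  0.3942  0.2864 -1.0168]
```

Call:
{"fn": "step_arm", "kwargs": {
  "deltas": [
    [-8,0,0,0,0,0,1],
    [-8,0,0,0,0,0,1],
    [-8,0,0,0,0,0,1],
    [-8,0,0,0,0,0,1],
    [-8,0,0,0,0,0,1],
    [-6,0,0,0,0,0,1],
    [0,0,0,0,0,0,1],
    [0,0,0,0,0,0,1]
  ]
}}

```text
time: 13.55
position: [0.5299, 0.0776, 0.0798]
ee_rot: [0.836, 0.533, 0.11, -0.069]
force: [-0.4, 0.5, -1.9]
finger_gap: 0.198
grasp_force: 58.7
```

```bash
python3 -c "
from plan import *
report(.0)"
```

```text
tool delta [-12.6694   0.0621  -0.6932] rot [ 0.0017 -0.0004 -0.0011] force in tool [-0.1891 -0.599   1.8826] tq [ 0.0103 -0.2789 -0.0387] t 13.55 j [ 0.3059  0.6347 -0.5545  2.2099  0.4196  0.2467 -0.9706]
```

Call:
{"fn": "step_arm", "kwargs": {
  "deltas": [
    [-4,0,0,0,0,0,1],
    [-3,0,0,0,0,0,1],
    [-2,0,0,0,0,0,1],
    [0,0,0,0,0,0,1],
    [0,0,0,0,0,0,1]
  ]
}}

```text
time: 14.05
position: [0.5261, 0.0697, 0.0775]
ee_rot: [0.836, 0.533, 0.11, -0.069]
force: [0.3, -0.1, -2.5]
finger_gap: 0.197
grasp_force: 58.7
```

Call:
{"fn": "step_arm", "kwargs": {
  "deltas": [
    [-1,0,0,0,0,0,1],
    [-1,0,0,0,0,0,1],
    [0,0,0,0,0,0,1]
  ]
}}

```text
time: 14.35
position: [0.5251, 0.0678, 0.0769]
ee_rot: [0.836, 0.533, 0.11, -0.069]
force: [-0.4, 0.5, -1.6]
finger_gap: 0.199
grasp_force: 58.7
```

```bash
python3 -c "
from plan import *
report(.0)"
```

```text
tool delta [-1.3853  0.2291 -0.7422] rot [ 0.0013  0.0002 -0.0011] force in tool [-0.1123 -0.554   1.6443] tq [-0.0015 -0.3192  0.0113] t 14.35 j [ 0.3244  0.637  -0.5536  2.2209  0.4265  0.2384 -0.9591]
```

Call:
{"fn": "step_arm", "kwargs": {
  "deltas": [
    [-1,0,0,0,0,0,1],
    [-0.7,0,0,0,0,0,1],
    [0,0,0,0,0,0,1]
  ]
}}

```text
time: 14.65
position: [0.5251, 0.0675, 0.0769]
ee_rot: [0.836, 0.533, 0.111, -0.069]
force: [1.0, 2.6, -1.5]
finger_gap: 0.198
grasp_force: 58.7
```

Call:
{"fn": "step_arm", "kwargs": {
  "deltas": [
    [-1,0,0,0,0,0,1],
    [0,0,0,0,0,0,1]
  ]
}}

```text
time: 14.85
position: [0.5251, 0.0674, 0.0769]
ee_rot: [0.836, 0.533, 0.111, -0.07]
force: [0.7, 5.4, -0.4]
finger_gap: 0.197
grasp_force: 58.7
```

Call:
{"fn": "step_arm", "kwargs": {
  "deltas": [
    [-1,0,0,0,0,0,1],
    [0,0,0,0,0,0,1]
  ]
}}

```text
time: 15.05
position: [0.5251, 0.0674, 0.077]
ee_rot: [0.835, 0.534, 0.112, -0.07]
force: [2.2, 6.2, -0.6]
finger_gap: 0.199
grasp_force: 58.7
```

```bash
python3 -c "
from plan import *
report(.0)"
```

```text
tool delta [-1.0883  0.1148 -0.5824] rot [ 0.0028 -0.0049  0.0013] force in tool [ 6.2015 -0.5741  2.2536] tq [0.3628 0.9037 0.1005] t 15.05 j [ 0.3298  0.6377 -0.5568  2.2233  0.4278  0.2327 -0.9554]
```

Call:
{"fn": "step_arm", "kwargs": {
  "deltas": [
    [-1.5,0,0,0,0,0,1],
    [0,0,0,0,0,0,1],
    [0,0,0,0,0,0,1]
  ]
}}

```text
time: 15.35
position: [0.5251, 0.0675, 0.077]
ee_rot: [0.835, 0.534, 0.113, -0.07]
force: [1.6, 9.6, 0.7]
finger_gap: 0.201
grasp_force: 58.7
```

```bash
python3 -c "
from plan import *
report(.0)"
```

```text
tool delta [-1.1152  0.1245 -0.5192] rot [ 0.0033 -0.0071  0.0023] force in tool [ 9.2857 -2.5788  1.7712] tq [0.5282 1.3468 0.1111] t 15.35 j [ 0.3319  0.6379 -0.5583  2.2242  0.4284  0.2304 -0.954 ]
```

Seated: the motion stalled with about 9 N along the axis. Now I'll withdraw it.

Call:
{"fn": "step_arm", "kwargs": {
  "deltas": [
    [3,0,0,0,0,0,1],
    [4,0,0,0,0,0,1],
    [6,0,0,0,0,0,1],
    [8,0,0,0,0,0,1],
    [10,0,0,0,0,0,1],
    [10,0,0,0,0,0,1],
    [0,0,0,0,0,0,1]
  ]
}}

```text
time: 16.05
position: [0.5413, 0.1017, 0.0871]
ee_rot: [0.835, 0.534, 0.111, -0.069]
force: [0.5, -0.0, -1.9]
finger_gap: 0.203
grasp_force: 58.7
```

```bash
python3 -c "
from plan import *
report(.14)"
```

```text
tool delta [99.6518  0.0262 -0.2512] rot [ 0.0027 -0.0027  0.0018] force in tool [-0.2875  0.4869  1.932 ] tq [-0.0484 -0.3243 -0.0538] t 16.05 j [ 0.2618  0.6302 -0.5566  2.1819  0.4048  0.2674 -0.9959]
```

Call:
{"fn": "step_arm", "kwargs": {
  "deltas": [
    [10,0,0,0,0,0,1],
    [13,0,0,0,0,0,1],
    [14,0,0,0,0,0,1],
    [14,0,0,0,0,0,1],
    [14,0,0,0,0,0,1],
    [14,0,0,0,0,0,1],
    [14,0,0,0,0,0,1],
    [14,0,0,0,0,0,1],
    [8,0,0,0,0,0,1],
    [0,0,0,0,0,0,1],
    [0,0,0,0,0,0,1]
  ]
}}

```text
time: 17.15
position: [0.5864, 0.1996, 0.1154]
ee_rot: [0.836, 0.533, 0.109, -0.069]
force: [-0.2, -0.5, -2.2]
finger_gap: 0.2
grasp_force: 58.7
```

```bash
python3 - <<'E'
from plan import *
report(.14)
o=arm.get_obs()
cam=np.array([.4537,-.3049])
for cy in (1.376,):   # camera +y yaw; tool x = +y cam
    X=np.array([np.cos(cy),np.sin(cy),0]);M=np.column_stack([X,[X[1],-X[0],0],[0,0,-1]])
    P=np.r_[cam,.072]+.155*X+np.array([0,0,-.020]);print("present P",P,"mid delta",delta(o,P+[0,0,.12],M))
E
```

```text
tool delta [-11.7403   0.1833  -0.8546] rot [ 0.001   0.0012 -0.0012] force in tool [-1.0522  0.0118  1.9608] tq [ 0.025  -0.3707 -0.0036] t 17.15 j [ 0.0852  0.629  -0.5488  2.0391  0.3559  0.3802 -1.1008]
present P [ 0.4837 -0.1528  0.052 ] mid delta (array([-336.2407,   55.8497, -147.5133]), array([ 0.0319, -0.2575, -0.2399]))
```

Call:
{"fn": "step_arm", "kwargs": {
  "deltas": [
    [5,0,-20,0,0,0,1],
    [9,0,-34,0,0,0,1],
    [9,0,-34,0,0,0,1],
    [0,0,0,0,-0.06,0,1],
    [0,0,0,0,-0.1,0,1],
    [0,0,0,0,-0.098,0,1],
    [0,0,0,0,0,0.08,1],
    [0,0,0,0,0,0.12,1],
    [0,0,0,0,0,0.1,1],
    [0,0,0,0,0,0.036,1],
    [0,0,0,0,0,0,1],
    [0,0,0,0,0,0,1]
  ]
}}

```text
time: 18.35
position: [0.5861, 0.1989, 0.2063]
ee_rot: [0.921, 0.389, 0.001, -0.0]
force: [-0.6, -0.1, -2.2]
finger_gap: 0.195
grasp_force: 58.9
```

```bash
cat > pres.py <<'E'
from plan import *
CAM=np.array([.4537,-.3049]);cy=.8;GX=.155
def pres(back,z=.072):
    X=np.array([np.cos(cy),np.sin(cy),0]);M=np.column_stack([X,[X[1],-X[0],0],[0,0,-1]])
    return np.r_[CAM,z-.020]+(GX+back)*X,M
def rp(back,z=.072):
    o=arm.get_obs();d,r=delta(o,*pres(back,z));T=R.from_quat(o["ee_rot"]).as_matrix()
    print("delta",d,"rot",r,"force",o["force"],"t",o["time"],"tip",o["position"]+T@[-GX,0,-.020])
E
python3 -c "
from pres import *
rp(.13);print(arm.get_obs()['joint_pos'])"
```

```text
delta [-168.4847  256.1708  154.1287] rot [ 0.0003 -0.0012 -0.0013] force [-0.6274 -0.1302 -2.2155] t 18.35 tip [0.478  0.0878 0.2261]
[-0.079   0.5207 -0.453   1.8639  0.3013  0.8234 -1.4585]
```

Call:
{"fn": "step_arm", "kwargs": {
  "deltas": [
    [-12,18,0,0,0,0,1],
    [-21,32,0,0,0,0,1],
    [-22,34,0,0,0,0,1],
    [-22,34,0,0,0,0,1],
    [-22,34,0,0,0,0,1],
    [-22,34,0,0,0,0,1],
    [-22,34,0,0,0,0,1],
    [-15,22,0,0,0,0,1],
    [-10,14,0,0,0,0,1],
    [0,0,0,0,0,0,1]
  ]
}}

```text
time: 19.35
position: [0.6525, -0.1032, 0.2059]
ee_rot: [0.922, 0.386, 0.001, 0.0]
force: [-0.4, -0.4, -3.1]
finger_gap: 0.203
grasp_force: 58.9
```

Call:
{"fn": "step_arm", "kwargs": {
  "deltas": [
    [0,0,20,0,0,0,1],
    [0,0,30,0,0,0,1],
    [0,0,35,0,0,0,1],
    [0,0,35,0,0,0,1],
    [0,0,24,0,0,0,1],
    [0,0,10,0,0,0,1],
    [0,0,0,0,0,0,1],
    [0,0,0,0,0,0,1],
    [0,0,0,0,0,0,1]
  ]
}}

```text
time: 20.25
position: [0.6544, -0.0985, 0.0542]
ee_rot: [0.921, 0.389, 0.003, 0.0]
force: [0.7, 0.1, -1.5]
finger_gap: 0.201
grasp_force: 58.9
```

```bash
python3 - <<'E'
from pres import *
rp(.13)
o=arm.get_obs();T=R.from_quat(o["ee_rot"]).as_matrix();p=o["position"];L=lambda x:p+T@np.array([-.045-x,0,-.020])
for c in ["scene","top"]:
    m=eyes.camera_model(c);im=eyes.read_camera(c)
    print(c,"pred tip",proj(m,L(.11)),"origin",proj(m,L(0)),pp(c,"gauge_tip"),pp(c,"gauge"),"view",proj(m,[*CAM,.072]),pp(c,"view_point"),"dot",proj(m,[*CAM,.015]),pp(c,"camera"))
    hsv=cv2.cvtColor(np.ascontiguousarray(im),cv2.COLOR_RGB2HSV);k=cv2.inRange(hsv,(0,150,60),(6,255,255))|cv2.inRange(hsv,(174,150,60),(180,255,255))
    u=proj(m,[*CAM,.015]).astype(int);ys,xs=np.nonzero(k[u[1]-12:u[1]+12,u[0]-12:u[0]+12])
    if len(xs): a=(xs.mean()+u[0]-12,ys.mean()+u[1]-12);print("red",a,len(xs),atz(m,a,.015))
E
```

```text
delta [-2.9564 -0.187   2.1979] rot [ 0.0027 -0.0046 -0.0008] force [ 0.6784  0.0557 -1.5158] t 20.25 tip [ 0.5463 -0.2096  0.0735]
scene pred tip [206.7486 188.6295] origin [237.4841 212.7483] [(array([405.312, 271.12 ]), 0.67)] [(array([234.688, 211.   ]), 0.88)] view [173.2333 162.5371] [(array([253.504, 223.72 ]), 0.75)] dot [179.3833 177.2731] [(array([181.824, 180.68 ]), 0.8)]
red (np.float64(180.0), np.float64(176.5)) 6 [ 0.451  -0.3037  0.015 ]
top pred tip [417.4672 217.458 ] origin [389.6873 191.3095] [(array([414.208, 216.4  ]), 0.7)] [(array([389.696, 192.32 ]), 0.55)] view [451.6092 249.6471] [(array([454.08, 252.88]), 0.91)] dot [446.084  250.5709] [(array([447.488, 250.8  ]), 0.68)]
```

Call:
{"fn": "step_arm", "kwargs": {
  "deltas": [
    [-8,0,1.5,0,0,0,1],
    [-14,0,0,0,0,0,1],
    [-16,0,0,0,0,0,1],
    [-16,0,0,0,0,0,1],
    [-16,0,0,0,0,0,1],
    [-14,0,0,0,0,0,1],
    [-10,0,0,0,0,0,1],
    [-6,0,0,0,0,0,1],
    [0,0,0,0,0,0,1],
    [0,0,0,0,0,0,1],
    [0,0,0,0,0,0,1]
  ]
}}

```text
time: 21.85
position: [0.5842, -0.1697, 0.0508]
ee_rot: [0.921, 0.389, 0.002, -0.0]
force: [-0.8, -0.3, -2.1]
finger_gap: 0.196
grasp_force: 58.9
```

```bash
python3 - <<'E'
from pres import *
rp(0)
o=arm.get_obs();T=R.from_quat(o["ee_rot"]).as_matrix();p=o["position"];L=lambda x:p+T@np.array([-.045-x,0,-.020])
out=[]
for c in ["scene","top"]:
    m=eyes.camera_model(c);im=eyes.read_camera(c)[:,:,::-1]
    u=proj(m,L(.11));x,y=(int(v) for v in u);print(c,"pred tip",u,"origin",proj(m,L(0)),pp(c,"gauge_tip"),pp(c,"gauge"),"crop",x-40,y-40)
    out.append(cv2.resize(im[y-40:y+40,x-40:x+40],(400,400),interpolation=cv2.INTER_CUBIC))
cv2.imwrite("pics/app.png",np.hstack(out))
E
```

```text
delta [-32.9015   0.631   -1.2875] rot [ 0.0008 -0.0035  0.    ] force [-0.7916 -0.2817 -2.1332] t 21.85 tip [ 0.4761 -0.2809  0.0703]
scene pred tip [181.6185 169.144 ] origin [209.8923 191.3199] [(array([181.184, 168.   ]), 0.82)] [(array([208.128, 191.92 ]), 0.52)] crop 141 129
top pred tip [442.7603 241.8406] origin [414.5661 215.3515] [(array([441.92, 241.52]), 0.78)] [(array([414.912, 216.68 ]), 0.56)] crop 402 201
```

View pics/app.png

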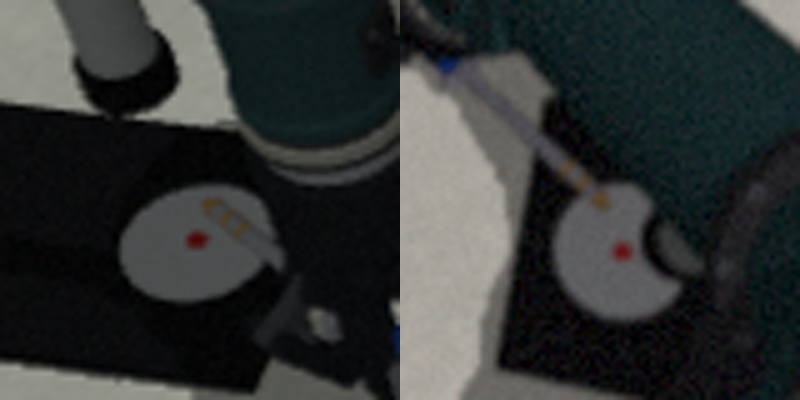

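The scene crop shows the tip at about (182.6,169.6) and the top crop at (442.6,241.6). Both are within 1 px of prediction, and the red dot also lands where modelled. Now the final approach.

Call:
{"fn": "step_arm", "kwargs": {
  "deltas": [
    [-6,0,-1.2,0,0,0,1],
    [-8,0.3,0,0,-0.003,0,1],
    [-8,0.3,0,0,0,0,1],
    [-6,0,0,0,0,0,1],
    [-3,0,0,0,0,0,1],
    [0,0,0,0,0,0,1],
    [0,0,0,0,0,0,1],
    [0,0,0,0,0,0,1],
    [0,0,0,0,0,0,1]
  ]
}}

```text
time: 23.05
position: [0.5624, -0.1929, 0.0519]
ee_rot: [0.921, 0.389, -0.0, 0.0]
force: [-0.6, 0.1, -1.9]
finger_gap: 0.197
grasp_force: 58.9
```

```bash
python3 - <<'E'
from pres import *
rp(0)
o=arm.get_obs();T=R.from_quat(o["ee_rot"]).as_matrix();p=o["position"];L=lambda x:p+T@np.array([-.045-x,0,-.020]);print(T[2])
for c in ["scene","top"]:
    m=eyes.camera_model(c);eyes.read_camera(c)
    print(c,"pred tip",proj(m,L(.11)),"origin",proj(m,L(0)),pp(c,"gauge_tip"),pp(c,"gauge"),"goal",proj(m,[*CAM,.072]))
E
```

```text
delta [-1.1007  0.073  -0.0994] rot [ 0.0006  0.0003 -0.0007] force [-0.57    0.0885 -1.8557] t 23.05 tip [ 0.4543 -0.304   0.0719]
[-0.0003  0.0006 -1.    ]
scene pred tip [173.5661 162.7207] origin [201.1745 184.4868] [(array([174.208, 162.68 ]), 0.53)] [(array([200.832, 184.32 ]), 0.57)] goal [173.2333 162.5371]
top pred tip [451.2719 249.4242] origin [422.8774 222.7627] [(array([447.68, 251.28]), 0.68)] [(array([421.376, 225.32 ]), 0.56)] goal [451.6092 249.6471]
```

Call:
{"fn": "step_arm", "kwargs": {
  "deltas": [
    [-1,0,0,0,0,0,1],
    [0,0,0,0,0,0,1],
    [0,0,0,0,0,0,1],
    [0,0,0,0,0,0,1],
    [0,0,0,0,0,0,1],
    [0,0,0,0,0,0,1]
  ]
}}

```text
time: 23.95
position: [0.5614, -0.194, 0.0518]
ee_rot: [0.921, 0.389, -0.0, 0.0]
force: [-0.5, -0.3, -2.6]
finger_gap: 0.202
grasp_force: 58.9
```

```bash
python3 -c "
from pres import *
rp(0);print(abs(arm.get_obs()['qvel']).max());print(job.job_done())"
```

```text
delta [ 0.4408  0.0402 -0.1598] rot [ 0.0004  0.0007 -0.0013] force [-0.5202 -0.3334 -2.6343] t 23.95 tip [ 0.4532 -0.305   0.072 ]
0.002131882470200514
the job is handed in; nothing more can be done
None
```

The job is handed in at about 24 s: the gauge rod went into the guide tube until its collar stopped at the mouth, came fully out, and is now held level and steady with its tip under the inspection lens at about 72 mm. By my estimate the tip is within about 2 mm of the lens axis, and no judging result was returned.

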